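Start the model vibrator with its pull knob

TASK

Start the bench vibrator: take the mushroom-shaped pull knob on its control strip, draw it straight up until it reaches its stop, keep it up for about half a second, then let it go so that it springs back down to rest. Do not turn the flat dial on the same strip, and leave the little dish standing where it is on the round plate.

Things in the scene. Friction and masses are not known exactly. Their poses are not given: they have to be found in the camera images.
- starter_grip (a point): centre of the pull knob's head. Grey mushroom-shaped knob: straight-sided round head 30 mm across, from 9 mm below this point to 12 mm above it (top slightly domed), on a 14 mm stem. At rest this point is 30 mm above the control strip, 90 mm above the worktop; it rises with the knob. z is up (pull direction), x points across the console away from the robot, y along the strip
- starter (a joint): how far the pull knob is drawn up, in m: 0 at rest, 0.020 at its upper stop; the switch trips at 0.012. A spring draws it down with 3 N at rest and 7 N at the stop, so it goes back to 0 when released
- dial_mark (a point): outer end of the white line on the flat grey dial (40 mm across, top 19 mm above the strip), 18 mm from its axis. The dial turns easily; leave it. The vibrator is a fixed white console, 170 x 240 x 60 mm; along its front an aluminium strip carries pull knob, dial and a tiny white pilot lamp (20 mm across, 9 mm high) in any order, 80 mm apart, axes in one row 52 mm before its middle
- dish_center (a point): centre of the small whitish dish (33 mm across, 24 mm high, this point half-way up), loose on the round black plate (80 mm across, top 70 mm above the worktop) in the console's rear half; it stays there. A dropper bottle (58 mm high) and a lidded pot (40 mm) stand loose on the console either side of the plate, at least 75 mm behind the row of controls to their axes

How it is judged:
On the way:
1. the pull knob is drawn up past its switching point (12 mm) and kept there for a moment (value of joint starter above 0.012 m), for 0.2 s.
At the end, for the whole second after the job is handed in: the pull knob has been drawn up more than 12 mm for 0.2 s, is let go and rests within 3 mm of its lowest position; the dial's line is within 5 mm and the dish within 15 mm of where they were (value of joint starter below 0.003 m and distance of dial_mark from where it was at the start of the episode below 0.005 m and distance of dish_center from where it was at the start of the episode below 0.015 m); the robot touches nothing.
It fails at once if the dial is turned (its line moves more than 5 mm) (distance of dial_mark from where it was at the start of the episode above 0.005 m).
It fails at once if the dish is shifted more than 15 mm (distance of dish_center from where it was at the start of the episode above 0.015 m).
It also fails if it takes over 32 s, if anything falls off the work surface, if the arm or the gripper's body presses on something with over 40 N, if the wrist force passes 120 N, or if a joint passes its speed limit or range.

ROBOT

A 7-joint arm with a two-finger parallel gripper is mounted at the origin on a cart in front of the work surface, level with it; the furniture and walls round the work are solid. World frame = base frame: x ahead of the robot, y to its left, z up, the work surface at z = 0. Lengths are in m, angles in rad, forces in N, time in s.
With the tool pointing down it reaches from about 0.4 to 0.85 m from the base axis. Payload 10.4 kg.
Tool frame: the origin (TCP) lies on the centre line of the jaws, within the pads' length; the fingertips stand 19 mm ahead of it and the grasp point (between the pads) is the TCP; z points along the fingers, y is the direction in which the jaws open and shut (so a half turn about z gives the same grasp; the last joint's range is limited). The gripper opens to 87 mm and grips with 3 to 60 N. Pads are 19 mm wide; open, the fingers measure 117 mm over their backs; the gripper's body (75 mm by 190 mm) begins 51 mm behind the grasp point.
Start: joints at [1.23, 0.332, -0.065, 1.46, 0.022, 1.35, -0.088], TCP at [0.195, -0.594, 0.242] pointing down, gripper open.
Joint ranges: [-2.6, 2.6], [-0.5, 2.12], [-1.47, 1.34], [0.16, 2.42], [-1.27, 4.41], [0.06, 2.06], [-2.6, 2.6]. Speed limits (rad/s): [2.22, 2.22, 2.79, 2.79, 3.14, 3.14, 3.14].

INTERFACE

Orientations are given as a unit quaternion [x, y, z, w].
In Python, from cell import ctrl, capture, camera_info, recognise, masks_of, mark_of gives the robot as it stands. The module is installed in compiled form; this text tells all that it offers.
- The arm moves only by the tool drive_tool, never from a script. Its argument "deltas" is a list of rows, each a list of 7 numbers: the shift along the tool's x, y, z in cm, then the turn, a rotation vector about the tool's x, y, z in rad, then the opening, from -1 (shut) to 1 (fully open), so that 0 is half open. A call has 1 to 20 rows; each row is the pose to reach, as a shift and turn from the pose measured when the call began, along the tool's axes at that moment; what a row does not reach only later rows make up. A row lasts 1/10 s, in which the tool goes at most 50 mm and 8.59 degrees, less where a joint would pass 70% of its speed; a pose out of reach is approached as far as the arm can. A call with a gripper value outside its range is refused whole. The fingers move at their own pace and stop on an object; "squeeze" is the grip in N (left out, the last holds). Time passes only in rows, so rows that repeat a pose let the fingers close. It gives the time, the measured TCP pose, the force and the opening at its end, in the units of the state.
- ctrl.sense(): the state, without advancing time (a new reading comes with each control period).
- capture(name): name is "scene" or "side" or "wrist"; returns the picture (400x640x3 uint8, red, green, blue); there is no depth.
- camera_info(name): a dict with "fx", "fy", "cx", "cy" (pixels), "camera_from_world" (4x4, takes a point from world to camera coordinates); the wrist camera has in their place "mount" (4x4, takes a point from camera to tool coordinates, whose origin is the TCP and whose axes are the flange's). Camera axes: x right, y down, z forward; pixel columns grow to the right and rows downward; lengths in m; the calibration is good to about 2 mm. A picture is of the moment at which its call begins: read the wrist's pose just before it. camera_info takes no time and is no camera call.
- ctrl.hand_in(): hands the job in, once; it reports no verdict.
Trained networks look in the newest picture that a camera, given by its name, has taken for a name from the list of things; names that differ only in an ending like _2 or _b are one class to them, and where a whole thing is asked for, a point or a joint stands for the part that bears it (a point fixed in the world has none). Each returns a list of dicts, best first, with "conf" (0 to 1); they miss things now and then, are a little off and sometimes report something else, mostly with a low value. They report only what shows in the picture. A call takes as long as a camera call.
- recognise(camera, target): "at" ([column, row] in pixels, amid what is visible of it).
- masks_of(camera, target): "mask" (400x640 bool, what is visible of it) and "at" ([column, row] in pixels, amid what is visible of it).
- mark_of(camera, target): "at" ([column, row] in pixels: a listed point, or the origin of a listed thing).
The state is a dict: "time_s": time; "joints": joint angles; "qvel": joint speeds; "joint_efforts": joint torques, N m; "tcp_pos": TCP position; "eef_rot": TCP orientation; "wrist_force": force on the tool from outside, world axes, zero at the start; "moment": the same for the moment, N m; "gripper_width": opening from 0.0 (shut) to 1.0 (fully open).
Only numpy, scipy, OpenCV 4.12 (cv2) and the standard library are available. Lean on these libraries where they do the work, as an engineer would, in place of code of your own. Each camera call takes 0.05 s, during which the arm holds its last target.

## Working session

There is one attempt and no reset: what is moved stays moved. The work goes in short steps, Python scripts to look and compute and a tool call to move; the robot and the scene stay as the last step left them, time stands still between calls to the robot, and variables do not carry over. Pictures are saved under pics/ and viewed, and the job is handed in when it is done.

Besides the shell and the picture viewer there is one more tool, called after ">>>" as name(argument=value, ...), one argument or row to a line, values as JSON. drive_tool: Moves the arm, as the interface text tells. Its arguments: {"type":"object","properties":{"deltas":{"type":"array"},"squeeze":{"type":"number"}},"required":["deltas"]}

```bash
mkdir -p pics; python3 - <<'E'
from cell import *
import cv2, numpy as np
s=ctrl.sense(); print(s['time_s'],s['tcp_pos'],s['eef_rot'],s['gripper_width'])
for n in ("scene","side"):
    im=capture(n); cv2.imwrite(f"pics/{n}1.png",im[:,:,::-1])
    for t in ("starter_grip","dial_mark","dish_center"):
        print(n,t,[(np.round(d['at'],1).tolist(),round(d['conf'],2)) for d in mark_of(n,t)][:3])
E
```

```text
0.0 [ 0.19520407 -0.59335546  0.24075252] [ 9.87399534e-01  1.58245565e-01 -1.32549251e-04 -6.95909586e-04] 0.9964515062164463
scene starter_grip [([351.0, 173.5], 0.55)]
scene dial_mark [([342.5, 210.3], 0.68)]
scene dish_center [([318.3, 167.9], 0.74)]
side starter_grip [([357.4, 198.5], 0.58)]
side dial_mark [([353.4, 234.0], 0.9)]
side dish_center [([305.4, 194.3], 0.72)]
```

View pics/scene1.png

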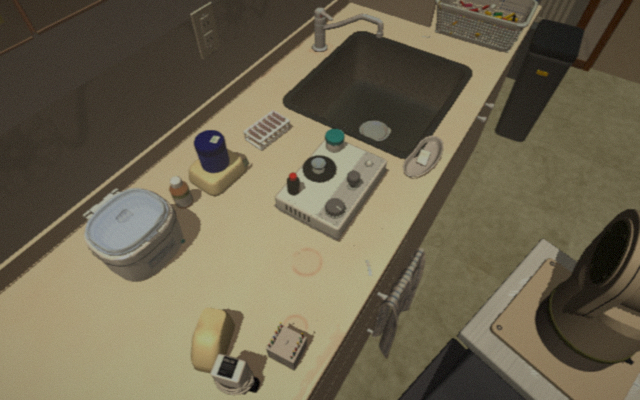

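View pics/side1.png

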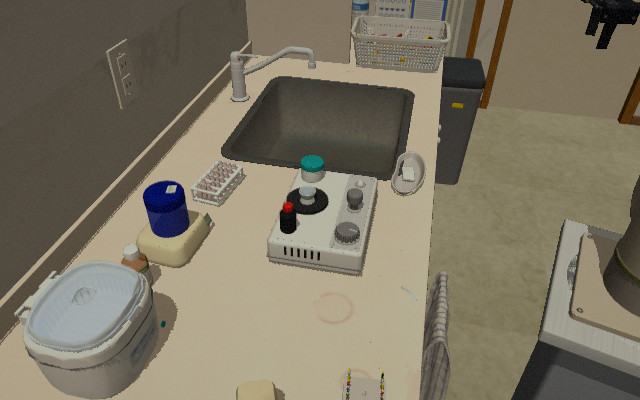

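```bash
cat > h.py <<'E'
from cell import *
import cv2, numpy as np
from scipy.spatial.transform import Rotation as R
def P(n):
    c=camera_info(n); K=np.array([[c['fx'],0,c['cx']],[0,c['fy'],c['cy']],[0,0,1]])
    return K@np.array(c['camera_from_world'])[:3]
def tri(a,b):
    X=cv2.triangulatePoints(P('scene'),P('side'),np.array(a,float).reshape(2,1),np.array(b,float).reshape(2,1))
    return (X[:3]/X[3]).ravel()
def ray(n,px,z):
    M=P(n); A=np.c_[M[:,:2],-np.array([px[0],px[1],1.])]; return np.linalg.solve(A,-(M[:,2]*z+M[:,3]))[:2]
E
python3 - <<'E'
from h import *
for t,a,b,z in (("knob",[351,173.5],[357.4,198.5],.09),("mark",[342.5,210.3],[353.4,234],.079),("dish",[318.3,167.9],[305.4,194.3],.082)):
    print(t,tri(a,b),ray('scene',a,z),ray('side',b,z))
for n in('scene','side'):
    print(np.linalg.inv(camera_info(n)['camera_from_world'])[:3,3])
print(camera_info('wrist'))
E
```

```text
knob [0.51559993 0.09379123 0.0909286 ] [0.52695621 0.08881122] [0.50903644 0.09756379]
mark [0.48746362 0.15395005 0.05408861] [0.4722014  0.16830095] [0.47903256 0.17929044]
dish [0.5991352  0.12677135 0.08353662] [0.59396464 0.12752951] [0.60426201 0.12275466]
[0.1354927  0.54624457 0.78532735]
[0.2390651  0.77778304 0.64114401]
{'fx': 342.7569386684341, 'fy': 342.7569386684341, 'cx': 319.7292398548307, 'cy': 196.53630448135502, 'mount': array([[ 1.94056302e-04, -9.59672165e-01, -2.81121502e-01,
         7.59610947e-02],
       [ 9.99999856e-01,  4.53943017e-05,  5.35329477e-04,
         3.95934092e-04],
       [-5.00979483e-04, -2.81121565e-01,  9.59672035e-01,
        -1.42635176e-01],
       [ 0.00000000e+00,  0.00000000e+00,  0.00000000e+00,
         1.00000000e+00]])}
```

The views show the console: knob at about (354,178) in scene and (355,198) in side. The dial is at (335,207) and (347,232), and the lamp at (370,163) and (361,183). Next I work out the row direction and the hover move.

```bash
python3 - <<'E'
from h import *
for n,l,d in (('scene',[370,163],[335.5,206]),('side',[361,183.5],[347,231])):
    L=ray(n,l,.066);D=ray(n,d,.076);v=D-L
    print(n,L,D,(L+D)/2,np.linalg.norm(v),np.degrees(np.arctan2(v[1],v[0])))
s=ctrl.sense();r=R.from_quat(s['eef_rot'])
print(r.as_matrix())
for tgt in ([.44,.09,.24],):
    print(r.inv().apply(np.array(tgt)-s['tcp_pos'])*100)
ims=[cv2.resize(cv2.imread(f'pics/{n}1.png')[y:y+110,x:x+130],None,fx=3,fy=3,interpolation=cv2.INTER_CUBIC) for n,x,y in (('scene',270,125),('side',265,150))]
cv2.imwrite('pics/crop.png',np.hstack(ims))
E
```

```text
scene [0.53342086 0.01596147] [0.49192492 0.16995113] [0.51267289 0.0929563 ] 0.15948268906353136 105.08138650113378
side [0.5348669  0.01919049] [0.49336021 0.17423582] [0.51411355 0.09671315] 0.16050501588646024 104.98704050718227
[[ 9.49919664e-01  3.12494206e-01 -4.73546684e-05]
 [ 3.12494210e-01 -9.49919650e-01  1.66788554e-04]
 [ 7.13732676e-06 -1.73233787e-04 -9.99999985e-01]]
[ 44.60782442 -57.29415988   0.15516   ]
```

View pics/crop.png

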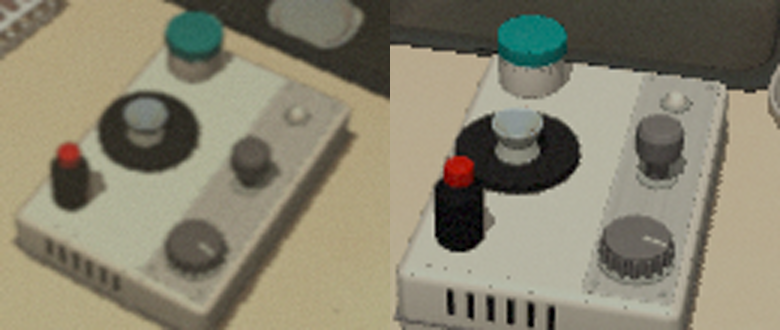

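>>> drive_tool(
  deltas=[
    [3,-3.2,-1,0,0,0,0.1],
    [6,-6.4,-2,0,0,0,0.1],
    [9,-9.6,-3,0,0,0,0.1],
    [12,-12.8,-4,0,0,0,0.1],
    [15,-16,-4,0,0,0,0.1],
    [18,-19.2,-4,0,0,0,0.1],
    [21,-22.4,-4,0,0,0,0.1],
    [24,-25.6,-4,0,0,0.05,0.1],
    [27,-28.8,-4,0,0,0.05,0.1],
    [30,-32,-4,0,0,0.05,0.1],
    [33,-35.2,-4,0,0,0.05,0.1],
    [36,-38.4,-4,0,0,0.05,0.1],
    [39,-41.6,-4,0,0,0.05,0.1],
    [42,-44.8,-3,0,0,0.05,0.1],
    [45,-48,-2,0,0,0.05,0.1],
    [48,-51.2,-1,0,0,0.05,0.1],
    [50,-54,0,0,0,0.05,0.1],
    [51.7,-55.4,0,0,0,0.056,0.1],
    [51.7,-55.4,0,0,0,0.056,0.1],
    [51.7,-55.4,0,0,0,0.056,0.1],
  ],
  squeeze=20,
)

```text
time_s: 2.4
tcp_pos: [0.5132, 0.094, 0.2414]
eef_rot: [0.991, 0.131, -0.0, -0.0]
wrist_force: [0.2, -0.3, 0.3]
gripper_width: 0.551
```

```bash
python3 - <<'E'
from h import *
s=ctrl.sense();r=R.from_quat(s['eef_rot']);c=camera_info('wrist');M=np.array(c['mount'])
im=capture('wrist');cv2.imwrite('pics/w1.png',im[:,:,::-1])
def wray(px,z):
    d=M[:3,:3]@[(px[0]-c['cx'])/c['fx'],(px[1]-c['cy'])/c['fy'],1]
    o=r.apply(M[:3,3])+s['tcp_pos'];d=r.apply(d)
    return o+d*(z-o[2])/d[2]
for t,z in(("starter_grip",.09),("dial_mark",.079),("dish_center",.082)):
    for d in mark_of('wrist',t)[:2]: print(t,d['at'],d['conf'],wray(d['at'],z))
for t,z in(("starter_grip",.1),):
  for d in masks_of('wrist',t)[:1]:
    ys,xs=np.nonzero(d['mask']);print(d['conf'],xs.min(),xs.max(),ys.min(),ys.max(),wray(d['at'],z))
print(s['tcp_pos'],r.as_euler('xyz',degrees=True))
E
```

```text
starter_grip [317.4, 186.0] 0.89 [0.51235671 0.09535567 0.09      ]
dial_mark [231.0, 204.2] 0.68 [0.4716745  0.16804825 0.079     ]
dish_center [313.1, 82.9] 0.91 [0.59550077 0.12132342 0.082     ]
0.69 304 337 168 203 [0.51322925 0.09223704 0.1       ]
[0.51320753 0.094036   0.241423  ] [-1.79979082e+02  2.30368051e-02  1.50418880e+01]
```

View pics/w1.png

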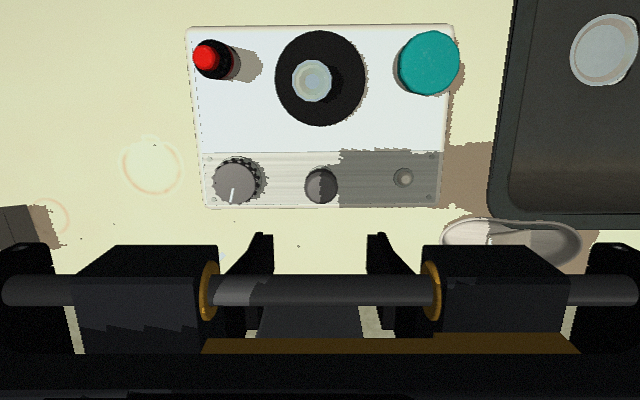

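The wrist view shows the knob at (321,186), centred between the fingers, with the row square to the tool. The dial at (236,182) and lamp at (404,178) are clear. I descend about 15 cm.

>>> drive_tool(
  deltas=[
    [0,-0.05,2,0,0,0,0.1],
    [0,-0.05,4,0,0,0,0.1],
    [0,-0.05,6,0,0,0,0.1],
    [0,-0.05,8,0,0,0,0.1],
    [0,-0.05,10,0,0,0,0.1],
    [0,-0.05,12,0,0,0,0.1],
    [0,-0.05,13.5,0,0,0,0.1],
    [0,-0.05,14.5,0,0,0,0.1],
    [0,-0.05,15,0,0,0,0.1],
    [0,-0.05,15,0,0,0,0.1],
    [0,-0.05,15,0,0,0,0.1],
  ],
)

```text
time_s: 3.75
tcp_pos: [0.5136, 0.0936, 0.0924]
eef_rot: [0.992, 0.13, 0.001, 0.0]
wrist_force: [-0.2, 0.2, 0.5]
gripper_width: 0.549
```

```bash
python3 - <<'E'
from h import *
a=[]
for n,x,y in(('wrist',120,100),('side',265,120)):
    im=capture(n)[:,:,::-1]; 
    a.append(cv2.resize(im,(640,400)) if n=='wrist' else cv2.resize(im[y:y+130,x:x+150],None,fx=3,fy=3))
cv2.imwrite('pics/w2.png',a[0]);cv2.imwrite('pics/s2.png',a[1])
E
```

```text
(no output)
```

View pics/w2.png

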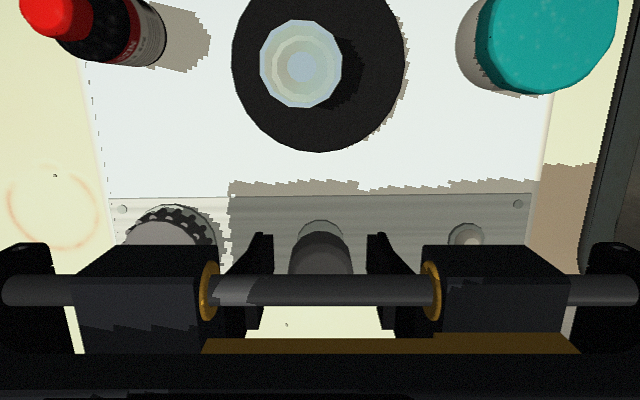

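View pics/s2.png

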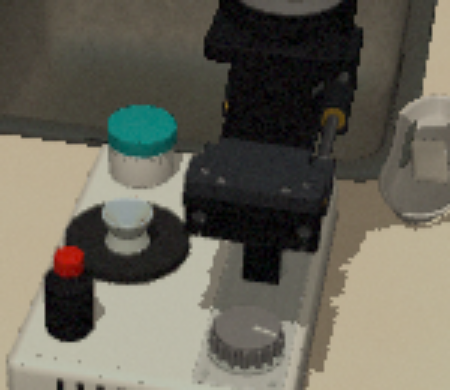

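The knob's head sits centred between the jaws, with its stem at about column 320, and the dial is clear. Closing.

>>> drive_tool(
  deltas=[
    [0,0,0.1,0,0,0,-0.3],
    [0,0,0.1,0,0,0,-0.6],
    [0,0,0.1,0,0,0,-0.6],
    [0,0,0.1,0,0,0,-0.6],
    [0,0,0.1,0,0,0,-0.6],
    [0,0,0.1,0,0,0,-0.6],
  ],
  squeeze=30,
)

```text
time_s: 4.45
tcp_pos: [0.5138, 0.0934, 0.0916]
eef_rot: [0.992, 0.13, 0.001, 0.0]
wrist_force: [-0.3, -1.2, 2.2]
gripper_width: 0.331
```

Opening is 29 mm, so the head is gripped. Now I pull it up.

>>> drive_tool(
  deltas=[
    [0,0,-0.3,0,0,0,-0.6],
    [0,0,-0.7,0,0,0,-0.6],
    [0,0,-1.1,0,0,0,-0.6],
    [0,0,-1.5,0,0,0,-0.6],
    [0,0,-1.8,0,0,0,-0.6],
    [0,0,-2.0,0,0,0,-0.6],
    [0,0,-2.1,0,0,0,-0.6],
    [0,0,-2.1,0,0,0,-0.6],
    [0,0,-2.1,0,0,0,-0.6],
  ],
)

```text
time_s: 5.35
tcp_pos: [0.5136, 0.0934, 0.1118]
eef_rot: [0.992, 0.13, 0.001, 0.0]
wrist_force: [6.7, 1.4, -15.6]
gripper_width: 0.331
```

```bash
python3 - <<'E'
from h import *
s=ctrl.sense();print(s['tcp_pos'],s['wrist_force'],s['gripper_width'])
cv2.imwrite('pics/w3.png',capture('wrist')[:,:,::-1])
E
```

```text
[0.51359509 0.09340749 0.11182148] [  6.67576884   1.44989962 -15.56415244] 0.33063239037697045
```

View pics/w3.png

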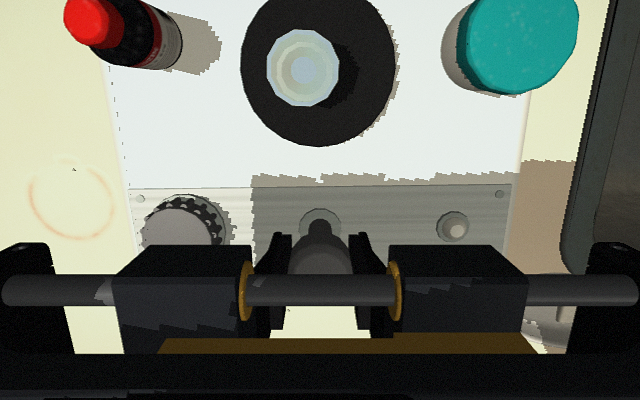

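The knob is up about 20 mm, its stem is showing at (320,230), and the 15 N downward pull says it is on its stop. I hold, then let go.

>>> drive_tool(
  deltas=[
    [0,0,0,0,0,0,-0.6],
    [0,0,0,0,0,0,-0.6],
    [0,0,0,0,0,0,-0.6],
    [0,0,0,0,0,0,-0.6],
    [0,0,0,0,0,0,0.1],
    [0,0,0,0,0,0,0.1],
    [0,0,0,0,0,0,0.1],
    [0,0,0,0,0,0,0.1],
    [0,0,0,0,0,0,0.1],
    [0,0,0,0,0,0,0.1],
  ],
)

```text
time_s: 6.4
tcp_pos: [0.5136, 0.0934, 0.1119]
eef_rot: [0.992, 0.13, 0.001, 0.0]
wrist_force: [-0.7, 0.1, 0.1]
gripper_width: 0.55
```

>>> drive_tool(
  deltas=[
    [0,0,-1,0,0,0,0.1],
    [0,0,-3,0,0,0,0.1],
    [0,0,-5,0,0,0,0.1],
    [0,0,-7,0,0,0,0.1],
    [0,0,-9,0,0,0,0.1],
    [0,0,-11,0,0,0,0.1],
    [0,0,-13,0,0,0,0.1],
    [0,0,-13,0,0,0,0.1],
    [0,0,-13,0,0,0,0.1],
  ],
)

```text
time_s: 7.3
tcp_pos: [0.5135, 0.0935, 0.2424]
eef_rot: [0.992, 0.13, 0.001, 0.0]
wrist_force: [-0.1, -0.8, -0.8]
gripper_width: 0.55
```

```bash
python3 - <<'E'
from h import *
s=ctrl.sense();print(s['time_s'],s['tcp_pos'],s['wrist_force'],s['gripper_width'],np.abs(s['qvel']).max())
r=R.from_quat(s['eef_rot']);c=camera_info('wrist');M=np.array(c['mount'])
cv2.imwrite('pics/w4.png',capture('wrist')[:,:,::-1])
def wray(px,z):
    d=M[:3,:3]@[(px[0]-c['cx'])/c['fx'],(px[1]-c['cy'])/c['fy'],1]
    o=r.apply(M[:3,3])+s['tcp_pos'];d=r.apply(d)
    return o+d*(z-o[2])/d[2]
for t,z in(("starter_grip",.09),("dial_mark",.079),("dish_center",.082)):
    for d in mark_of('wrist',t)[:1]: print(t,d['at'],d['conf'],wray(d['at'],z))
capture('side')
for t in("starter_grip","dial_mark","dish_center"):
    for d in mark_of('side',t)[:1]: print(t,d['at'],d['conf'])
E
```

```text
7.3 [0.51348267 0.09348813 0.2423626 ] [-0.07309265 -0.8242114  -0.81950462] 0.54989124625285 0.02369791210448027
starter_grip [321.0, 185.4] 0.66 [0.51418792 0.09168702 0.09      ]
dial_mark [231.0, 203.6] 0.82 [0.47289155 0.16772786 0.079     ]
dish_center [310.1, 84.3] 0.7 [0.59460537 0.12263601 0.082     ]
starter_grip [355.3, 194.1] 0.57
dish_center [305.9, 192.4] 0.62
```

View pics/w4.png

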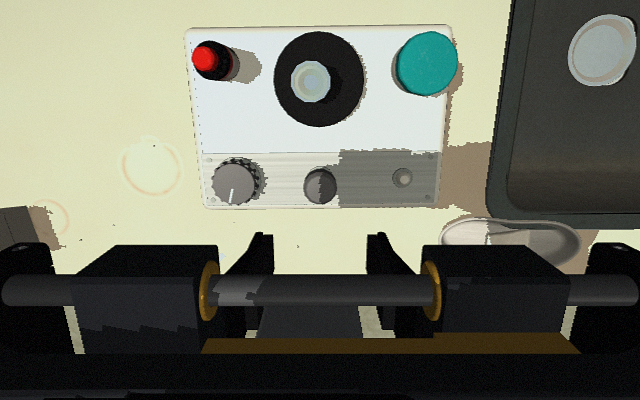

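The picture matches the one from before the pull: knob down at (320,186), dial line at (231,203), dish at (310,83). The arm is clear, so I hand in.

```bash
python3 -c "
from cell import ctrl
print(ctrl.hand_in())"
```

```text
the job is handed in; nothing more can be done
None
```

I gripped the pull knob with its head centred between the jaws and drew it straight up about 20 mm. The wrist force reached about 15 N downward, more than the spring's 7 N, so I took it to be on its stop. I held it there for about 0.5 s, let it go, and raised the arm clear. The job was handed in at about 7.6 s of the 32 s.

**Last checks:**
- **Dial and dish:** in the wrist camera the dial line and dish came out within about 2 mm of where they were before the pull, which is within the measuring noise.
- **Knob:** it looks the same as before the pull, so it appears back at rest. The joint itself can't be read directly.
- **Contact:** the wrist force is near zero and the gripper is about 13 cm above the release height.

**Disagreements:** the side camera did not report the dial mark at the end. Its knob mark came out about 4 pixels higher than at the start, with moderate confidence (0.57). I relied on the close wrist view, where the knob is unchanged. The hand-in gave no verdict.

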